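Vent lid on the glue pot

TASK

Slide the glue pot along its tray, without lifting it, from the blue place to the end stop at the green place; then pick up the orange lid and lower it, without dropping it, into the pot with the lid's bar over the pot's two black marks, until it sits down on the rim. Keep hold and turn the lid clockwise until its bar points to the yellow halfway marks, the vent position, and do not go on to the red marks where it clicks locked. A spring turns it back if let go, so finish while still gripping the lid there; leave the pot at the green place and do not disturb the bottle, jar and wooden hull nearby.

Things in the scene. Friction and masses are not known exactly. Their poses are not given: they have to be found in the camera images.
- pot: White round pot on a dark square steel foot, loose in the tray, 0.6 to 1 kg. Foot 100 x 100 x 12 mm, body 68 mm across, wall 3 mm, rim 78 mm above the origin (centre of the foot's underside); z up, x across the tray's channel, y along it. The foot has 2 mm to spare on each side in the channel, which keeps it from turning. Starts at the blue place.
- pot_mouth (a point): On the pot's axis, level with the rim. A steel collar, 6 mm thick and flush with the rim, leaves an opening 48 mm across with two opposite slots on the pot's x axis (at +x and -x), each 34 degrees wide and reaching out to 62 mm across.
- slot_mark (a point): One of the two black marks on the pot's rim, 32 mm from its axis at the pot's +x; the other is opposite. They show the slots where the lid goes in.
- half_mark (a point): One of the two yellow marks on the rim (the other is opposite), 40 degrees clockwise from the black ones seen from above: halfway, the vent position. From 10 degrees after the slots a sprung ring in the pot pushes the lid back, with 0.02 to 0.08 N m up to here.
- lock_mark (a point): One of the two red marks on the rim (the other is opposite), 80 degrees clockwise from the black ones: the locked stop. From about 56 degrees a catch resists; it clicks at 65. Do not go there. Counter-clockwise turning from the slots is blocked.
- lid: Orange lid, 0.1 to 0.16 kg, upright on the bench. Origin: under the plug's centre, z up. Plug 45 mm across (bottom edge chamfered), 14 mm deep; at its bottom two steel lugs at +x and -x, 8 mm wide, 6 mm high, 58 mm across over both. Cap 56 mm across, at 14 to 21 mm. Same after a half turn. Fully in, the cap rests on the rim, the origin 14 mm below it. Play: 1.5 mm sideways, 8 degrees in the slots.
- lid_bar (a point): Centre of the lid's grip bar, 40 mm above the lid's origin. Bar along the lid's x axis (over the lugs), 52 mm long, 14 mm wide, from 21 to 53 mm above the lid's origin, with a white line along its top. Clockwise seen from above is negative yaw. Once turned, the lid has 2 mm of play in height.
- green_mark: Green place: green square on the channel's floor and green stripes on both rails beside it. Origin: its centre, on the floor, 6 mm above the bench. Pushed against the end stop just beyond, the pot's origin is 3 mm past this one. Which end is green varies.
- blue_mark: Blue place at the other end of the channel, 140 mm from the green one; origin likewise. The pot starts here and hides the blue square; the blue stripes on the rails show.
- tray: Fixed plywood tray, 136 mm wide (x) and 278 mm long (y); origin under its centre. Its channel, 104 mm wide and 246 mm long, runs along y from the blue to the green place; its floor is 6 mm above the bench, its rails and end stops 22 mm.
- glue_bottle: Bystander: white upright bottle with a red cap, 50 mm across, 130 mm high; origin under its centre. Leave it alone.
- paint_jar: Bystander: blue jar with a black lid, 56 mm across, 70 mm high; origin under its centre. Leave it alone.
- hull_blank: Bystander: roughly cut wooden ship's hull, 60 x 180 mm, 75 mm high; origin on its underside. Leave it alone.
Not all that is in view belongs to the job. Several things have the shape of the lid; the one meant has the colours described above. What is shaped like the pot but pink is not meant.

How it is judged:
On the way, in this order (a step that is already met when the one before it is completed fails the run):
1. the pot stands at the green place (horizontal distance between pot and green_mark below 0.009 m and height (world z) of pot below 0.011 m and angle between pot's own z axis and vertical below 0.06 rad and linear speed of pot below 0.02 m/s), for 0.2 s.
2. the lid, held in the fingers, sits down in the pot with its lugs through the slots, not yet turned (z of lid in the frame of pot between 0.06 and 0.069 m and horizontal distance between lid and pot_mouth below 0.005 m and angle between lid's own z axis and vertical below 0.12 rad and angle between the x axis of lid and the x axis of pot, either way round below 0.384 rad and contact force between the fingers and lid above 1 N and horizontal distance between pot and green_mark below 0.009 m and height (world z) of pot below 0.011 m and angle between pot's own z axis and vertical below 0.06 rad), for 0.1 s.
At the end, for the whole second after the job is handed in: The pot stands flat at the green place (within 9 mm), the lid sits in it (lugs engaged, within 5 mm of the axis, upright) turned 40 degrees clockwise from the slots, 11 degrees more or less, at rest, and the fingers still hold it (horizontal distance between pot and green_mark below 0.009 m and height (world z) of pot below 0.011 m and angle between pot's own z axis and vertical below 0.06 rad and z of lid in the frame of pot between 0.06 and 0.069 m and horizontal distance between lid and pot_mouth below 0.005 m and angle between lid's own z axis and vertical below 0.12 rad and angle between the x axis of lid and the x axis of pot, either way round between 0.506 and 0.89 rad and contact force between the fingers and lid above 2 N and angular speed of lid below 0.2 rad/s and linear speed of lid below 0.02 m/s); the arm keeps its last pose, push and grip.
It fails at once if the pot is lifted or tipped (height (world z) of pot above 0.018 m or angle between pot's own z axis and vertical above 0.2 rad).
It fails at once if the lid is turned on past the halfway mark into its lock (z of lid in the frame of pot between 0.06 and 0.069 m and horizontal distance between lid and pot_mouth below 0.005 m and angle between lid's own z axis and vertical below 0.12 rad and angle between the x axis of lid and the x axis of pot, either way round above 1.047 rad).
It fails at once if the glue bottle is knocked over or pushed away (distance of glue_bottle from where it was at the start of the episode above 0.02 m or angle between glue_bottle's own z axis and vertical above 0.3 rad).
It fails at once if the paint jar is knocked over or pushed away (distance of paint_jar from where it was at the start of the episode above 0.02 m or angle between paint_jar's own z axis and vertical above 0.3 rad).
It fails at once if the wooden hull blank is knocked over or pushed away (distance of hull_blank from where it was at the start of the episode above 0.02 m or angle between hull_blank's own z axis and vertical above 0.3 rad).
It also fails if it takes over 66 s, if anything falls off the work surface, if the arm or the gripper's body presses on something with over 40 N, if the wrist force passes 120 N, or if a joint passes its speed limit or range.

ROBOT

A 6-joint arm with a two-finger parallel gripper is mounted at the origin on the work surface. World frame = base frame: x ahead of the robot, y to its left, z up, the work surface at z = 0. Lengths are in m, angles in rad, forces in N, time in s.
With the tool pointing down it reaches from about 0.375 to 0.9 m from the base axis. Payload 3.1 kg.
Tool frame: the origin (TCP) lies between the finger pads; the fingertips stand 8 mm ahead of it and the grasp point (between the pads) lies 11 mm behind it (manip.tip_extent is the distance from the TCP to the fingertips, in m); z points along the fingers, x is the direction in which the jaws open and shut, and the axes are right-handed (so a half turn about z gives the same grasp; the last joint's range is limited). The gripper opens to 85 mm and grips with 20 to 120 N. Pads are 22 mm wide; open, the fingers measure 114 mm over their backs; the gripper's body (76 mm by 85 mm) begins 54 mm behind the grasp point. The pads swing forward as they close: fully open they stand 13 mm farther back than shut.
Start: joints at [1.169, 0.527, 1.433, -0, 1.181, -0.178], TCP at [0.138, 0.61, 0.239] pointing down, gripper open.
Joint ranges: [-3.08, 3.08], [-0.75, 2.2], [0.22, 2.44], [-1.43, 4.57], [0, 2.65], [-2.85, 2.85]. Speed limits (rad/s): [2.79, 2.79, 3.14, 3.14, 3.14, 3.14].

INTERFACE

Orientations are given as a unit quaternion [x, y, z, w].
In Python, from station import manip gives the robot as it stands.
- The arm moves only by the tool move_arm, never from a script. Its argument "deltas" is a list that holds one entry, the list of rows, each a list of 4 numbers: the shift along the tool's x, y, z in m, then the turn about the tool's z in degrees. A call has 1 to 20 rows; each row is the pose to reach, as a shift and turn from the pose measured when the call began, along the tool's axes at that moment; what a row does not reach only later rows make up. A row lasts 1/12 s, in which the tool goes at most 41.7 mm and 7.16 degrees, less where a joint would pass 70% of its speed; a pose out of reach is approached as far as the arm can. A call with a gripper value outside its range is refused whole. "gripper" is the opening, from 0 (shut) to 1 (fully open), set as the call begins (left out, the last holds). The fingers move at their own pace and stop on an object; "squeeze" is the grip in N (left out, the last holds). Time passes only in rows, so rows that repeat a pose let the fingers close. It gives the time, the measured TCP pose, the force and the opening at its end, in the units of the state.
- manip.sense(): the state, without advancing time (a new reading comes with each control period).
- manip.snapshot(name): name is "scene" or "side" or "wrist"; returns a dict with "img" (480x640x3 uint8, red, green, blue), "vertical_fov" (degrees; the focal length in pixels is half the picture's height over the tangent of half this angle, whatever the lens; pixels are square), "cx", "cy" (the principal point, pixels), "origin" and "orientation" of the camera in the world. Camera axes: x right, y down, z forward; pixel columns grow to the right and rows downward; lengths in m; the calibration is good to about 2 mm. A picture is of the moment at which its call begins. There is no depth.
- manip.sign_off(): hands the job in, once; it reports no verdict.
The state is a dict: "t": time; "q": joint angles; "qd": joint speeds; "tau": joint torques, N m; "tcp_pos": TCP position; "tool_rot": TCP orientation; "force": force on the tool from outside, world axes, zero at the start; "ft_torque": the same for the moment, N m; "finger_gap": opening from 0.0 (shut) to 1.0 (fully open).
Only numpy, scipy, OpenCV 4.12 (cv2) and the standard library are available. Lean on these libraries where they do the work, as an engineer would, in place of code of your own. Each camera call takes 0.05 s, during which the arm holds its last target.

## Working session

There is one attempt and no reset: what is moved stays moved. The work goes in short steps, Python scripts to look and compute and a tool call to move; the robot and the scene stay as the last step left them, time stands still between calls to the robot, and variables do not carry over. Pictures are saved under pics/ and viewed, and the job is handed in when it is done.

Besides the shell and the picture viewer there is one more tool, called after "Request:" in YAML: its name, and indented under it one key for each argument. move_arm: Moves the arm, as the interface text tells. Its arguments: {"type":"object","properties":{"deltas":{"type":"array"},"gripper":{"type":"number"},"squeeze":{"type":"number"}},"required":["deltas"]}

```bash
ls; mkdir -p pics
python3 - <<'E'
from station import manip
import cv2
print(manip.sense())
for n in ["scene","side","wrist"]:
    s=manip.snapshot(n)
    cv2.imwrite(f"pics/{n}0.png",s["img"][:,:,::-1])
    print(n,{k:v for k,v in s.items() if k!="img"})
E
```

```text
pics
{'t': 0.0, 'q': array([ 1.16949780e+00,  5.28436006e-01,  1.43389930e+00,  3.12978106e-05,
        1.18139783e+00, -1.78485591e-01]), 'qd': array([-0.0018154 , -0.00044223, -0.0006537 ,  0.00150742,  0.00104029,
       -0.00173123]), 'tau': array([-1.52527740e-03, -4.42349482e+01, -1.78023756e+01, -2.98638233e-04,
        8.57886480e-03, -4.57898636e-05]), 'tcp_pos': array([0.13778731, 0.60891076, 0.23835308]), 'tool_rot': array([ 7.81339912e-01,  6.24104796e-01, -9.48403700e-04,  4.96145376e-04]), 'force': array([ 0.07304946, -0.87490199, -0.48175549]), 'ft_torque': array([-3.66228681e-02, -5.56230407e-06, -6.20403580e-03]), 'finger_gap': 0.9977427968662116}
scene {'vertical_fov': 42.32105352684992, 'cx': 311.117814927961, 'cy': 235.77369956776823, 'origin': array([ 1.69389018, -0.40238779,  0.924355  ]), 'orientation': array([ 0.73509175,  0.4922781 , -0.26473436, -0.38369013])}
side {'vertical_fov': 42.18762813371112, 'cx': 315.82215682307447, 'cy': 232.8444474914769, 'origin': array([-0.15178987, -0.6767546 ,  0.65861012]), 'orientation': array([ 0.80316734, -0.32169027,  0.19077989, -0.46372473])}
wrist {'vertical_fov': 69.75387777054047, 'cx': 318.4268966355272, 'cy': 243.19935291274638, 'origin': array([0.06381322, 0.62506722, 0.37389013]), 'orientation': array([0.77219718, 0.61715663, 0.09359738, 0.11861175])}
```

View pics/scene0.png

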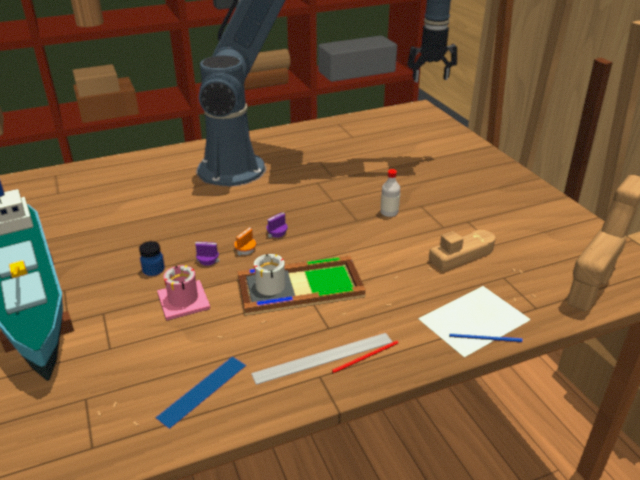

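View pics/side0.png

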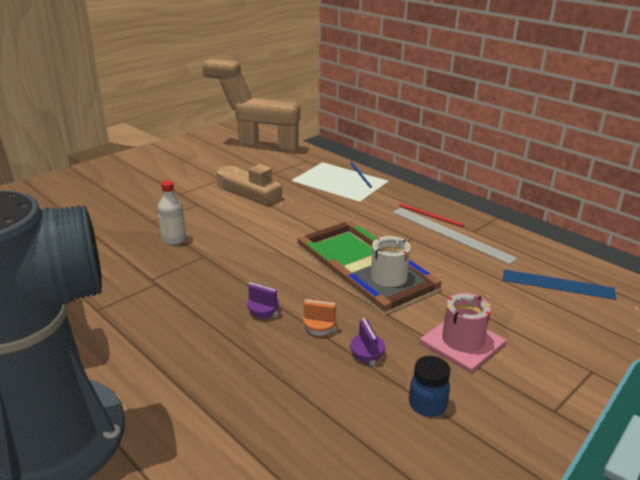

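View pics/wrist0.png

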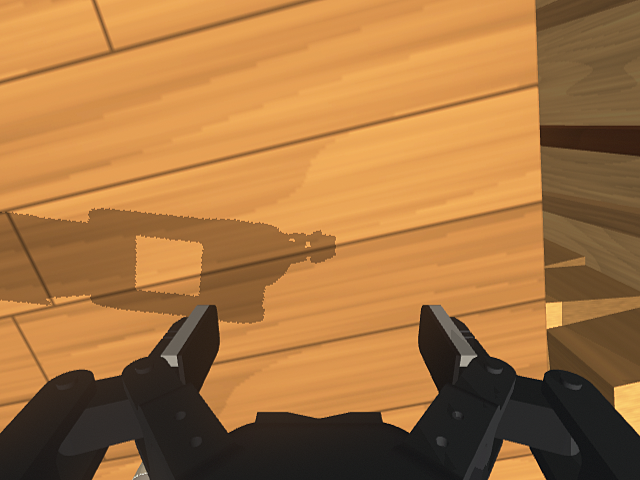

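The scene view shows the orange lid at about (245,242), the pot at (269,275), the green square at (330,280), and purple and pink distractors nearby. In the side view the lid is at (320,317), the pot at (390,262) and green at (342,250). I'll compute rough positions next.

```bash
cat > h.py <<'E'
import numpy as np, cv2
from scipy.spatial.transform import Rotation as R
from station import manip
class Cam:
    def __init__(s,name,save=None):
        d=manip.snapshot(name); s.img=d["img"]; s.f=240/np.tan(np.radians(d["vertical_fov"]/2))
        s.c=np.array([d["cx"],d["cy"]]); s.o=np.array(d["origin"]); s.R=R.from_quat(d["orientation"]).as_matrix()
        if save: cv2.imwrite(f"pics/{save}.png",s.img[:,:,::-1])
        s.hsv=cv2.cvtColor(s.img,cv2.COLOR_RGB2HSV)
    def ray(s,uv):
        v=np.append((np.asarray(uv,float)-s.c)/s.f,1); return s.R@v
    def plane(s,uv,z):
        d=s.ray(uv); return s.o+d*(z-s.o[2])/d[2]
    def proj(s,p):
        v=s.R.T@(np.asarray(p)-s.o); return s.c+s.f*v[:2]/v[2]
    def mask(s,lo,hi): return cv2.inRange(s.hsv,np.array(lo),np.array(hi))
def blobs(m,amin=30):
    n,l,st,c=cv2.connectedComponentsWithStats(m)
    return [(st[i,4],c[i],st[i,:4],l==i) for i in range(1,n) if st[i,4]>=amin]
def tri(c1,p1,c2,p2):
    A=[];b=[]
    for c,p in((c1,p1),(c2,p2)):
        d=c.ray(p); d/=np.linalg.norm(d); M=np.eye(3)-np.outer(d,d); A.append(M); b.append(M@c.o)
    return np.linalg.lstsq(np.vstack(A),np.hstack(b),rcond=None)[0]
E
python3 - <<'E'
from h import *
s=Cam("scene"); w=Cam("side")
for c,n in((s,'scene'),(w,'side')):
    for nm,lo,hi in(("orange",(8,180,150),(16,255,255)),("green",(50,150,60),(70,255,255)),("blue",(115,180,60),(125,255,255))):
        for a,ct,st,_ in blobs(c.mask(lo,hi),15):
            print(n,nm,a,ct.round(1),st,c.plane(ct,{'orange':.035,'green':.006,'blue':.022}[nm]).round(4))
print("pot scene",s.plane((269,262),.084),"side",w.plane((391,246),.084))
print("tri pot",tri(s,(269,262),w,(391,246)))
print("bottle",s.plane((390,212),0),w.plane((173,240),0)); print("hull",tri(s,(462,247),w,(250,184)))
print("jar",s.plane((152,272),0),w.plane((430,408),0))
for p in [(276,226),(206,253)]: print("purple s",s.plane(p,.035))
for p in [(263,302),(368,343)]: print("purple w",w.plane(p,.035))
E
```

```text
scene orange 169 [244.5 242. ] [234 229  23  22] [ 0.4479 -0.089   0.035 ]
scene green 80 [322.9 260.5] [308 258  31   6] [0.5598 0.0769 0.006 ]
scene green 1029 [329.1 280.3] [305 266  48  30] [0.6377 0.0597 0.006 ]
side green 25 [365.  232.4] [357 227  18  12] [0.7196 0.0704 0.006 ]
side green 936 [343.9 248.6] [309 234  62  30] [0.6391 0.055  0.006 ]
side blue 37 [359.8 281.4] [351 275  18  14] [ 0.558  -0.0622  0.022 ]
pot scene [ 0.61392959 -0.0783833   0.084     ] side [ 0.61286175 -0.08408575  0.084     ]
tri pot [ 0.61501971 -0.08032963  0.08328307]
bottle [0.41726127 0.33996227 0.        ] [0.41184319 0.32897867 0.        ]
hull [0.67137294 0.40101458 0.02456989]
jar [ 0.43320287 -0.32265441  0.        ] [ 0.41907255 -0.32722022  0.        ]
purple s [0.41013579 0.00772948 0.035     ]
purple s [ 0.45608015 -0.18979226  0.035     ]
purple w [ 0.37909314 -0.00439838  0.035     ]
purple w [ 0.42863897 -0.19736913  0.035     ]
```

```bash
cat >> h.py <<'E'
def tool():
    s=manip.sense(); return np.array(s["tcp_pos"]),R.from_quat(s["tool_rot"])
def goto(p,jaw_deg=None):
    """delta in tool axes for TCP world target p; jaw_deg = world yaw of tool x (mod 180)"""
    t,r=tool(); d=r.inv().apply(np.asarray(p)-t)
    x=r.apply([1,0,0]); cur=np.degrees(np.arctan2(x[1],x[0])); turn=0
    if jaw_deg is not None: turn=-(((jaw_deg-cur)+90)%180-90)
    print("jaw now %.2f"%cur,"delta mm",(d*1000).round(1),"turn about tool z deg %.2f"%turn,"q6",manip.sense()["q"][5].round(3))
    return d,turn
E
python3 - <<'E'
from h import *
t,r=tool(); c=Cam("wrist")
print("cam in tool",r.inv().apply(c.o-t)); print((r.inv().as_matrix()@c.R).round(3))
print(r.apply([1,0,0]),r.apply([0,1,0]),r.apply([0,0,1]))
goto([0.50,-0.02,0.33],0); goto([0.50,-0.02,0.33],90)
E
```

```text
cam in tool [-0.00092164 -0.0757886  -0.135434  ]
[[ 1.     0.     0.   ]
 [-0.     0.954  0.299]
 [-0.    -0.299  0.954]]
[ 0.22095395  0.97528373 -0.00100311] [ 9.75284159e-01 -2.20954240e-01 -1.83447089e-04] [-4.00553445e-04 -9.37779855e-04 -9.99999480e-01]
jaw now 77.24 delta mm [-533.9  492.1  -90.7] turn about tool z deg 77.24 q6 -0.179
jaw now 77.24 delta mm [-533.9  492.1  -90.7] turn about tool z deg -12.76 q6 -0.179
```

Request:
move_arm:
  deltas:
    - [[-20, 20, -10, 0], [-0.045, 0.04, -0.02, -2], [-0.075, 0.065, -0.035, -3], [-0.105, 0.09, -0.05, -4], [-0.135, 0.12, -0.065, -5], [-0.165, 0.15, -0.075, -6], [-0.195, 0.178, -0.085, -7], [-0.225, 0.205, -0.09, -8], [-0.255, 0.233, -0.09, -9], [-0.285, 0.26, -0.09, -10], [-0.315, 0.288, -0.09, -11], [-0.345, 0.315, -0.09, -12], [-0.375, 0.343, -0.09, -13], [-0.405, 0.37, -0.09, -13], [-0.435, 0.4, -0.09, -13], [-0.465, 0.43, -0.09, -13], [-0.495, 0.458, -0.09, -13], [-0.52, 0.482, -0.09, -13], [-0.534, 0.492, -0.09, -13], [-0.534, 0.492, -0.09, -13]]
  gripper: 0

```text
t: 1.97
tcp_pos: [0.502, -0.024, 0.3292]
tool_rot: [0.707, 0.707, -0.0, 0.001]
force: [0.0, -0.3, 0.3]
finger_gap: -0.001
```

My first row was a unit slip: I wrote mm where the tool takes m. The per-row cap kept it harmless. I'll write metres from here.

Run:
```python
from h import *
c=Cam("wrist","w1")
for nm,lo,hi,z in(("orange",(8,180,120),(16,255,255),.05),("green",(50,150,60),(70,255,255),.006),("blue",(115,180,60),(125,255,255),.022)):
    for a,ct,st,m in blobs(c.mask(lo,hi),30):
        print(nm,a,ct.round(1),st,c.plane(ct,z).round(4))
```

```text
orange 667 [261.3 132.1] [246 118  40  35] [ 0.4228 -0.0911  0.05  ]
orange 742 [273.  150.4] [249 130  40  35] [ 0.4432 -0.0785  0.05  ]
orange 1044 [411.1 295.2] [351 245  86  98] [0.6284 0.0971 0.05  ]
green 436 [386.6 255.2] [358 248  58  16] [0.5878 0.0705 0.006 ]
green 3925 [376.7 288.8] [339 255  78  70] [0.6396 0.059  0.006 ]
green 271 [374.4 332.6] [354 327  42  12] [0.7126 0.0593 0.006 ]
blue 109 [266.2 235.4] [255 231  27  10] [ 0.5541 -0.0956  0.022 ]
```

View pics/w1.png

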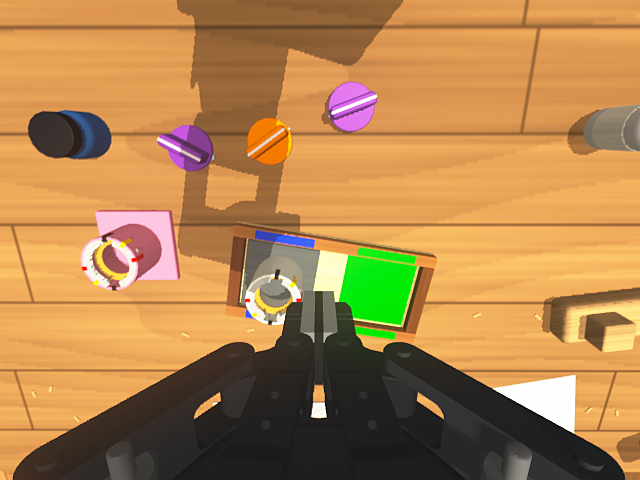

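Wrist view: orange lid at (268,142) with its white line running roughly from (249,158) to (286,130). The pot is at (272,300) and the green square at (380,290). The tray is yawed a few degrees, and the closed fingers hide part of it.

Run:
```python
from h import *
c=Cam("wrist")
g=c.mask((50,150,60),(70,255,255))
bs=sorted(blobs(g,100),key=lambda b:-b[0])
def rect(m):
    cn=max(cv2.findContours(m.astype(np.uint8),cv2.RETR_EXTERNAL,cv2.CHAIN_APPROX_NONE)[0],key=len)[:,0].astype(float); return cn
for b,z in zip(bs[:3],(.006,.022,.022)):
    cn=rect(b[3]); P=np.array([c.plane(p,z)[:2] for p in cn],np.float32)
    r=cv2.minAreaRect(P*1000); print("green",z,r)
for b in blobs(c.mask((115,180,60),(125,255,255)),50):
    P=np.array([c.plane(p,.022)[:2] for p in rect(b[3])],np.float32); print("blue",cv2.minAreaRect(P*1000))
# white line on the lid bar
m=c.mask((0,0,180),(180,70,255)); m[:, :235]=0; m[:,300:]=0; m[:110]=0; m[170:]=0
for a,ct,st,mm in blobs(m,15):
    P=np.array([c.plane(p,.053)[:2] for p in np.argwhere(mm)[:,::-1]],np.float32)*1000
    print("line",a,ct,P.mean(0),cv2.minAreaRect(P))
crop=cv2.resize(c.img[90:350,200:460],(780,780),interpolation=cv2.INTER_CUBIC)[:600]
cv2.imwrite("pics/w1c.png",crop[:,:,::-1])
```

```text
green 0.006 ((643.1152954101562, 56.68478775024414), (99.76991271972656, 96.03262329101562), 80.4413833618164)
green 0.022 ((582.2833251953125, 66.84579467773438), (79.69532012939453, 10.743852615356445), 80.6098403930664)
green 0.022 ((702.98046875, 58.07722473144531), (57.10151672363281, 10.826157569885254), 80.45616912841797)
blue ((554.9473266601562, -94.15055084228516), (33.1104621887207, 9.936582565307617), 80.16051483154297)
line 100 [263.18 143.86] [433.79913 -86.53318] ((433.88055419921875, -86.6315689086914), (2.3611550331115723, 52.12377166748047), 34.30585861206055)
```

View pics/w1c.png

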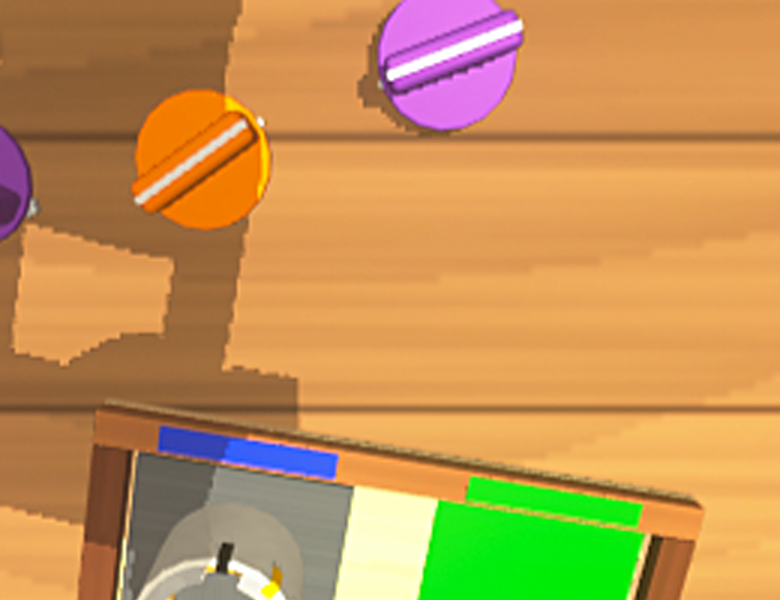

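Run:
```python
from h import *
goto([0.609,-0.140,0.13])
t,r=tool(); x=r.apply([1,0,0]); print(np.degrees(np.arctan2(x[1],x[0])))
```

```text
jaw now 90.13 delta mm [-119.9  109.5  198.8] turn about tool z deg 0.00 q6 -1.838
90.13375046299915
```

Request:
move_arm:
  deltas:
    - [[-0.01, 0.01, 0.01, 7], [-0.025, 0.025, 0.025, 14], [-0.04, 0.04, 0.04, 21], [-0.055, 0.055, 0.055, 28], [-0.07, 0.07, 0.07, 35], [-0.085, 0.08, 0.085, 42], [-0.1, 0.095, 0.1, 49], [-0.11, 0.105, 0.115, 56], [-0.12, 0.1095, 0.13, 63], [-0.12, 0.1095, 0.145, 70], [-0.12, 0.1095, 0.16, 77], [-0.12, 0.1095, 0.175, 84], [-0.12, 0.1095, 0.19, 91], [-0.12, 0.1095, 0.199, 98], [-0.12, 0.1095, 0.199, 99.6], [-0.12, 0.1095, 0.199, 99.6]]
  gripper: 0

```text
t: 3.4
tcp_pos: [0.6081, -0.1377, 0.1292]
tool_rot: [0.997, -0.082, -0.002, -0.001]
force: [0.5, 0.6, -0.0]
finger_gap: 0.003
```

Run:
```python
from h import *
goto([0.609,-0.140,0.037],-9.5); s=manip.sense(); print(s["t"],s["tcp_pos"],s["q"].round(3))
Cam("scene","s2");Cam("wrist","w2")
im=np.vstack([cv2.resize(cv2.imread("pics/s2.png")[200:340,130:450],(640,280)),cv2.resize(cv2.imread("pics/w2.png"),(426,320))[:, :].copy() if 0 else cv2.copyMakeBorder(cv2.resize(cv2.imread("pics/w2.png"),(426,320)),0,0,0,214,0)])
cv2.imwrite("pics/c2.png",im)
```

```text
jaw now -9.37 delta mm [ 1.7  2.2 92.1] turn about tool z deg 0.13 q6 -0.238
3.4 [ 0.60806394 -0.1377244   0.12915121] [-0.402  0.662  1.527 -0.     0.957 -0.238]
```

View pics/c2.png

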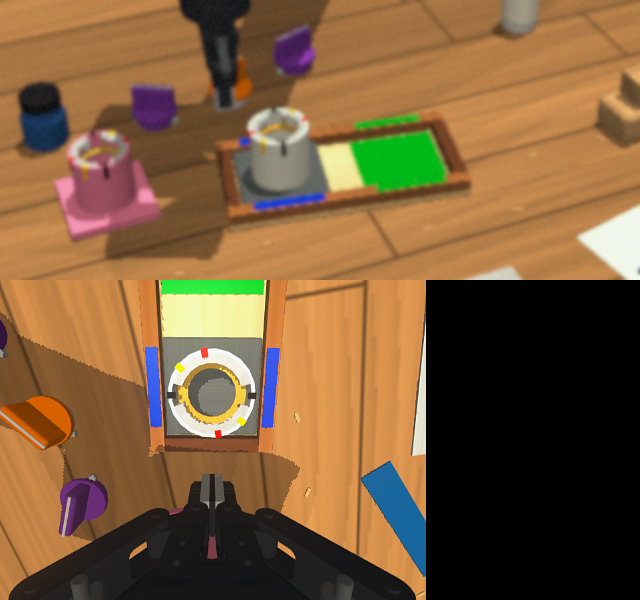

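The wrist view shows the rim ring at about (318,168), with black marks left and right and the fingers behind the tray end. I'll measure the rim centre, marks and stripes more exactly.

Run:
```python
from h import *
c=Cam("wrist")
m=c.mask((0,0,200),(180,40,255)); m[:80]=0;m[260:]=0;m[:,:230]=0;m[:,410:]=0
P=np.argwhere(m)[:,::-1]; 
W=np.array([c.plane(p,.084)[:2] for p in cv2.convexHull(P.astype(np.int32))[:,0]],np.float32)*1000
print("rim",cv2.minEnclosingCircle(W),cv2.fitEllipse(W))
for nm,lo,hi in(("red",(0,180,150),(5,255,255)),("yel",(25,180,180),(32,255,255))):
    for a,ct,st,_ in blobs(c.mask(lo,hi),8):
        if 230<ct[0]<410 and 80<ct[1]<270: print(nm,a,ct,(c.plane(ct,.084)*1000)[:2])
for nm,lo,hi in(("green",(50,150,60),(70,255,255)),("blue",(115,180,60),(125,255,255))):
  for a,ct,st,mm in blobs(c.mask(lo,hi),60):
    cn=max(cv2.findContours(mm.astype(np.uint8),cv2.RETR_EXTERNAL,cv2.CHAIN_APPROX_NONE)[0],key=len)[:,0]
    print(nm,cv2.minAreaRect(np.array([c.plane(p,.022)[:2] for p in cn],np.float32)*1000))
goto([0.609,-0.140,0.037],-9.5)
```

```text
rim ((617.8577270507812, -81.97061920166016), 34.15277862548828) ((617.822509765625, -82.01447296142578), (67.89889526367188, 67.9580307006836), 119.86369323730469)
red 122 [305.76229508 107.7295082 ] [617.56292993 -50.45783671]
red 101 [326.64356436 230.0990099 ] [ 618.07204562 -113.71640633]
yel 128 [268.6484375 130.5625   ] [597.35735206 -57.97392574]
yel 11 [280.81818182 168.18181818] [599.79702782 -77.12083158]
yel 16 [278.0625 171.625 ] [598.04638255 -78.61027367]
yel 109 [361.49541284 210.67889908] [ 638.19888798 -106.0738043 ]
green ((633.2564697265625, 8.015619277954102), (10.582930564880371, 94.1545181274414), 80.69637298583984)
blue ((677.4060668945312, -92.38850402832031), (78.3028335571289, 11.78429126739502), 80.07450866699219)
jaw now -9.33 delta mm [ 0.1  1.  93.4] turn about tool z deg 0.17 q6 -0.24
```

Request:
move_arm:
  deltas:
    - [[0, 0, 0.015, 0.2], [0, 0, 0.03, 0.2], [0, 0, 0.045, 0.2], [0, 0.001, 0.06, 0.2], [0, 0.001, 0.072, 0.2], [0, 0.001, 0.082, 0.2], [0, 0.001, 0.09, 0.2], [0, 0.001, 0.092, 0.2], [0, 0.001, 0.092, 0.2]]

```text
t: 4.3
tcp_pos: [0.6088, -0.1398, 0.0379]
tool_rot: [0.997, -0.083, -0.001, -0.0]
force: [0.3, -0.0, -0.3]
finger_gap: 0.0
```

Run:
```python
from h import *
goto([0.6337,0.0122,0.037],-9.5); s=manip.sense(); print(s["t"],s["tcp_pos"],s["force"])
```

```text
jaw now -9.52 delta mm [  -0.5 -154.     0.9] turn about tool z deg -0.02 q6 -0.238
4.3 [ 0.60875748 -0.13979805  0.03791867] [ 0.34989014 -0.0152465  -0.3363269 ]
```

Request:
move_arm:
  deltas:
    - [[0, -0.004, 0.0005, 0], [0, -0.009, 0.0005, 0], [0, -0.014, 0.0005, 0], [0, -0.02, 0.0005, 0], [0, -0.027, 0.0005, 0], [0, -0.034, 0.0005, 0], [0, -0.041, 0.0005, 0], [0, -0.048, 0.0005, 0], [0, -0.056, 0.0005, 0], [0, -0.064, 0.0005, 0], [0, -0.072, 0.0005, 0], [0, -0.08, 0.0005, 0], [0, -0.088, 0.0005, 0], [0, -0.096, 0.0005, 0], [0, -0.104, 0.0005, 0], [0, -0.112, 0.0005, 0], [0, -0.119, 0.0005, 0], [0, -0.126, 0.0005, 0], [0, -0.13, 0.0005, 0], [0, -0.13, 0.0005, 0]]

```text
t: 5.97
tcp_pos: [0.6301, -0.0118, 0.0381]
tool_rot: [0.997, -0.082, -0.001, 0.001]
force: [-2.2, -4.3, 0.6]
finger_gap: -0.0
```

```bash
cat >> h.py <<'E'
def rim(c,near,half=110,z=.084):
    u,v=c.proj(near).astype(int); m=c.mask((0,0,175),(180,60,255)); k=np.zeros_like(m); k[max(0,v-half):v+half,max(0,u-half):u+half]=255; m&=k
    b=max(blobs(m,20),key=lambda b:b[0]); P=np.argwhere(m)[:,::-1]
    W=np.array([c.plane(p,z)[:2] for p in cv2.convexHull(P.astype(np.int32))[:,0]],np.float32)*1000
    return cv2.minEnclosingCircle(W),cv2.fitEllipse(W)
E
python3 - <<'E'
from h import *
goto([0.6337,0.0122,0.037],-9.5); s=manip.sense(); print(s["t"],s["tcp_pos"],s["force"])
c=Cam("wrist","w3"); print(rim(c,[.637,.03,.084]))
E
```

```text
jaw now -9.42 delta mm [ -0.4 -24.2   1. ] turn about tool z deg 0.08 q6 -0.029
5.9667 [ 0.63008168 -0.01176621  0.03808111] [-2.20209494 -4.26504862  0.60406359]
(((637.5341186523438, 32.634010314941406), 34.28536605834961), ((637.5413818359375, 32.59822463989258), (68.10386657714844, 68.305908203125), 152.6936492919922))
```

View pics/w3.png

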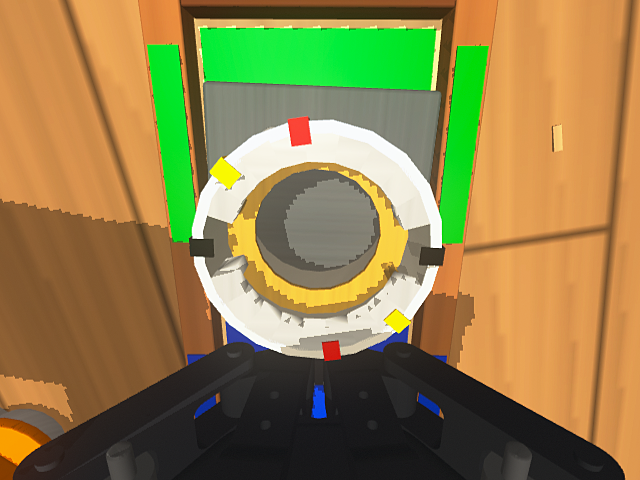

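The pot, at about (318,240), is sliding toward green and the fingers are touching its body. The green stripes are fully visible on both sides, so I'll measure what remains.

Run:
```python
from h import *
c=Cam("wrist")
cs=[]
for a,ct,st,mm in blobs(c.mask((50,150,60),(70,255,255)),300):
    cn=max(cv2.findContours(mm.astype(np.uint8),cv2.RETR_EXTERNAL,cv2.CHAIN_APPROX_NONE)[0],key=len)[:,0]
    for z in(.006,.022): print(z,ct,cv2.minAreaRect(np.array([c.plane(p,z)[:2] for p in cn],np.float32)*1000))
```

```text
0.006 [320.28403703  56.34093475] ((647.7227172851562, 94.05303192138672), (23.857330322265625, 100.8019790649414), 80.19905853271484)
0.022 [320.28403703  56.34093475] ((647.2704467773438, 91.03926086425781), (21.576868057250977, 91.16654968261719), 80.19923400878906)
0.006 [172.82886149 137.80221175] ((575.0365600585938, 66.62006378173828), (88.53561401367188, 13.547335624694824), 80.39562225341797)
0.022 [172.82886149 137.80221175] ((581.5321655273438, 66.22866821289062), (80.0727310180664, 12.252349853515625), 80.39566802978516)
0.006 [461.30024991 139.10764013] ((707.0369873046875, 43.97106170654297), (89.15007781982422, 13.64818000793457), 80.42150115966797)
0.022 [461.30024991 139.10764013] ((700.9150390625, 45.74462127685547), (80.62850189208984, 12.343552589416504), 80.42129516601562)
```

Request:
move_arm:
  deltas:
    - [[0, -0.003, 0, 0], [0, -0.006, 0, 0], [0, -0.009, 0, 0], [0, -0.012, 0, 0], [0, -0.015, 0, 0], [0, -0.018, 0, 0], [0, -0.02, 0, 0], [0, -0.022, 0, 0], [0, -0.0235, 0, 0], [0, -0.0245, 0, 0], [0, -0.025, 0, 0], [0, -0.025, 0, 0], [0, -0.025, 0, 0]]

```text
t: 7.15
tcp_pos: [0.6338, 0.0116, 0.0382]
tool_rot: [0.997, -0.082, -0.001, 0.001]
force: [-1.5, -6.2, 0.3]
finger_gap: 0.001
```

Run:
```python
from h import *
s=manip.sense(); print(s["t"],s["tcp_pos"],s["force"])
c=Cam("wrist","w4"); print(rim(c,[.641,.056,.084]))
```

```text
7.15 [0.63384878 0.01157607 0.03816738] [-1.49425321 -6.23667312  0.27640582]
(((641.37890625, 55.98169708251953), 34.30938720703125), ((641.3859252929688, 55.89145278930664), (68.13335418701172, 68.33488464355469), 108.2479476928711))
```

The pot centre is within 1 mm of the green mark. Backing off, rising and going over the lid.

Run:
```python
from h import *
goto([0.434,-0.087,0.20],34.3)
```

```text
jaw now -9.44 delta mm [-181.3  130.5 -161.1] turn about tool z deg -43.74 q6 0.011
```

Request:
move_arm:
  deltas:
    - [[0, 0.005, 0, 0], [0, 0.015, 0, 0], [0, 0.025, -0.01, 0], [0, 0.025, -0.03, 0], [0, 0.025, -0.055, 0], [-0.01, 0.03, -0.08, -4], [-0.03, 0.04, -0.105, -10], [-0.055, 0.055, -0.125, -16], [-0.08, 0.07, -0.145, -22], [-0.105, 0.085, -0.161, -28], [-0.13, 0.1, -0.161, -34], [-0.155, 0.115, -0.161, -40], [-0.175, 0.125, -0.161, -43.7], [-0.181, 0.13, -0.161, -43.7], [-0.181, 0.13, -0.161, -43.7], [-0.181, 0.13, -0.161, -43.7]]
  gripper: 0.5

```text
t: 8.53
tcp_pos: [0.4356, -0.0873, 0.2006]
tool_rot: [0.956, 0.293, -0.0, 0.002]
force: [0.2, -0.7, -0.1]
finger_gap: 0.499
```

Run:
```python
from h import *
c=Cam("wrist","w5")
u,v=c.proj([.434,-.087,.053]).astype(int); print(u,v)
m=c.mask((0,0,170),(180,70,255)); k=np.zeros_like(m); k[max(0,v-70):v+70,max(0,u-70):u+70]=255; m&=k
for a,ct,st,mm in blobs(m,30):
    P=np.array([c.plane(p,.053)[:2] for p in np.argwhere(mm)[:,::-1]],np.float32)*1000
    print("line",a,ct,st,P.mean(0),cv2.minAreaRect(P))
o=max(blobs(c.mask((8,180,100),(22,255,255))&k,30),key=lambda b:b[0])
cn=cv2.convexHull(np.argwhere(o[3])[:,::-1].astype(np.int32))[:,0]
print("cap",cv2.minEnclosingCircle(np.array([c.plane(p,.021)[:2] for p in cn],np.float32)*1000))
goto([.434,-.087,.2],34.3); print(manip.sense()["t"])
sc=Cam("scene","s5")
```

```text
317 226
line 233 [317.54506438 224.70386266] [316 196   4  60] [433.29855 -85.97432] ((433.8938903808594, -86.96971130371094), (2.5960564613342285, 51.65706253051758), 34.14873504638672)
cap ((437.3573913574219, -91.43324279785156), 31.0526065826416)
jaw now 34.17 delta mm [-1.6 -1.3  0.5] turn about tool z deg -0.13 q6 -1.042
8.5833
```

View pics/w5.png

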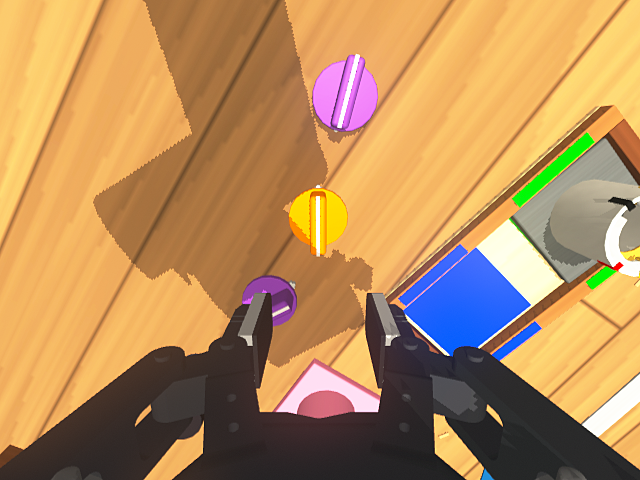

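The lid is centred at (318,225), with the bar parallel to the image vertical, so the jaws are square to it. Descending.

Request:
move_arm:
  deltas:
    - [[-0.001, -0.001, 0.02, 0], [-0.0015, -0.0012, 0.045, 0], [-0.0015, -0.0012, 0.07, 0], [-0.0015, -0.0012, 0.095, 0], [-0.0015, -0.0012, 0.118, 0], [-0.0015, -0.0012, 0.138, 0], [-0.0015, -0.0012, 0.153, 0], [-0.0015, -0.0012, 0.164, 0], [-0.0015, -0.0012, 0.1695, 0], [-0.0015, -0.0012, 0.1695, 0], [-0.0015, -0.0012, 0.1695, 0]]
  gripper: 0.5

```text
t: 9.55
tcp_pos: [0.435, -0.0873, 0.0305]
tool_rot: [0.956, 0.294, -0.0, 0.002]
force: [-0.3, 0.1, -0.8]
finger_gap: 0.499
```

Request:
move_arm:
  deltas:
    - [[0, 0, 0, 0], [0, 0, 0, 0], [0, 0, 0, 0], [0, 0, 0, 0], [0, 0, 0, 0], [0, 0, 0, 0], [0, 0, 0, 0], [0, 0, 0, 0]]
  gripper: 0
  squeeze: 40

```text
t: 10.22
tcp_pos: [0.4357, -0.0876, 0.0312]
tool_rot: [0.956, 0.294, 0.0, 0.002]
force: [0.5, 1.0, 6.6]
finger_gap: 0.155
```

Request:
move_arm:
  deltas:
    - [[0, 0, -0.005, 0], [0, 0, -0.015, 0], [0, 0, -0.03, 0], [0, 0, -0.05, 0], [0, 0, -0.075, 0], [0, 0, -0.1, 0], [0, 0, -0.12, 0], [0, 0, -0.13, 0], [0, 0, -0.13, 0]]

```text
t: 10.97
tcp_pos: [0.4363, -0.0874, 0.1635]
tool_rot: [0.956, 0.294, 0.002, 0.004]
force: [0.3, -0.3, -1.4]
finger_gap: 0.16
```

Run:
```python
from h import *
c=Cam("wrist","w6")
s=manip.sense(); print(s["force"],s["finger_gap"],s["tcp_pos"],s["t"])
goto([.6414,.056,.16],80.4)
t,r=tool(); print("expected line px", c.proj(t+r.apply([0,0,-.022])))
```

```text
[-0.32165849 -0.41131301 -1.3551918 ] 0.15688700962089328 [ 0.43559186 -0.08713047  0.16222649] 11.0167
jaw now 34.24 delta mm [250.7  -2.5   2.4] turn about tool z deg -46.16 q6 -1.043
expected line px [318.25478953 340.01531616]
```

View pics/w6.png

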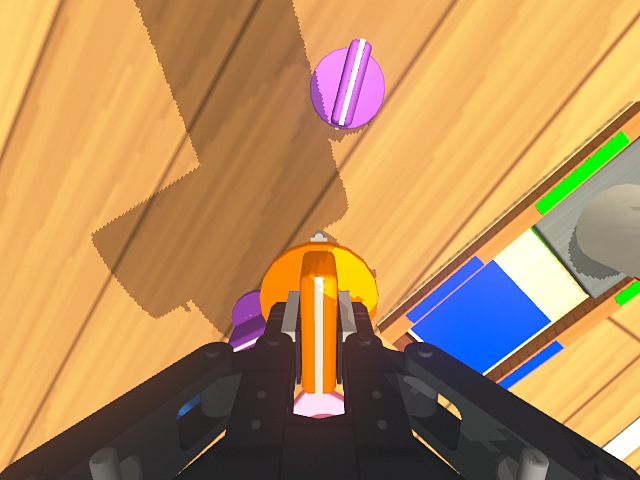

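The lid is held: bar at about x=319, white line from v≈277 to 393, square to the jaws. Next I'll measure its offset in the tool frame.

```bash
cat >> h.py <<'E'
def lid_in_tool(c,ztop=.022):
    m=c.mask((0,0,140),(180,70,255)); k=np.zeros_like(m); k[255:410,308:334]=255; m&=k
    t,r=tool(); b=max(blobs(m,30),key=lambda b:b[0]); P=np.argwhere(b[3])[:,::-1]
    T=np.array([r.inv().apply(c.plane(p,t[2]+ztop)-t)[:2] for p in P])*1000
    print("line px",P.min(0),P.max(0),"tool y",T[:,1].min().round(1),T[:,1].max().round(1),"mid",((T[:,1].min()+T[:,1].max())/2).round(1),"x",T[:,0].mean().round(1), cv2.minAreaRect(T.astype(np.float32))[1:])
E
python3 - <<'E'
from h import *
c=Cam("wrist"); lid_in_tool(c); lid_in_tool(c,.024); lid_in_tool(c,.020)
goto([.6414,.056,.16],80.4)
E
```

```text
line px [308 277] [333 409] tool y -26.3 32.5 mid 3.1 x 0.3 ((10.262069702148438, 58.74346160888672), 0.05490059405565262)
line px [308 277] [333 409] tool y -27.1 30.6 mid 1.7 x 0.2 ((10.081768035888672, 57.71135330200195), 0.05490756779909134)
line px [308 277] [333 409] tool y -25.4 34.3 mid 4.5 x 0.3 ((10.44237232208252, 59.77556610107422), 0.05489911511540413)
jaw now 34.24 delta mm [251.   -2.    1.2] turn about tool z deg -46.16 q6 -1.043
```

```bash
sed -i 's/k\[255:410,308:334\]/k[255:394,312:327]/' h.py
python3 - <<'E'
from h import *
c=Cam("wrist"); 
for z in(.019,.022,.025): lid_in_tool(c,z)
t,r=tool();print(t)
E
```

```text
line px [315 277] [322 393] tool y -25.4 26.5 mid 0.6 x -0.1 ((51.85824966430664, 2.8889060020446777), 89.98993682861328)
line px [315 277] [322 393] tool y -26.6 23.9 mid -1.4 x -0.1 ((50.52476119995117, 2.8146204948425293), 89.98985290527344)
line px [315 277] [322 393] tool y -27.9 21.3 mid -3.3 x -0.1 ((49.191280364990234, 2.74033522605896), 89.98986053466797)
[ 0.43461907 -0.08671024  0.1607368 ]
```

Run:
```python
from h import *
goto([.6424,.0558,.145],80.4)
```

```text
jaw now 34.23 delta mm [252.   -1.   15.4] turn about tool z deg -46.17 q6 -1.043
```

Request:
move_arm:
  deltas:
    - [[0.006, 0, 0, -1], [0.018, 0, 0, -4], [0.034, 0, 0, -7], [0.05, 0, 0, -10], [0.068, 0, 0, -13], [0.086, 0, 0, -17], [0.104, 0, 0, -20], [0.122, 0, 0, -24], [0.14, 0, 0, -27], [0.158, 0, 0.002, -31], [0.176, 0, 0.004, -34], [0.194, 0, 0.006, -37], [0.21, -0.001, 0.008, -40], [0.225, -0.001, 0.01, -42], [0.237, -0.001, 0.012, -44], [0.246, -0.001, 0.014, -45.5], [0.25, -0.001, 0.015, -46.2], [0.252, -0.001, 0.015, -46.2], [0.252, -0.001, 0.015, -46.2], [0.252, -0.001, 0.015, -46.2]]

```text
t: 12.78
tcp_pos: [0.6418, 0.0556, 0.1451]
tool_rot: [0.764, 0.646, -0.001, 0.001]
force: [0.1, 0.5, -1.8]
finger_gap: 0.156
```

Run:
```python
from h import *
c=Cam("wrist","w7"); s=Cam("scene","s7"); w=Cam("side","d7"); lid_in_tool(c,.0205)
a=cv2.resize(s.img[190:330,180:380],(400,280),interpolation=cv2.INTER_CUBIC); b=cv2.resize(w.img[150:310,290:450],(280,280),interpolation=cv2.INTER_CUBIC)
bot=cv2.resize(c.img,(400,300)); top=np.hstack([a,b]); bot=cv2.copyMakeBorder(bot,0,0,0,top.shape[1]-400,0)
cv2.imwrite("pics/c7.png",np.vstack([top,bot])[:,:,::-1])
goto([.6424,.0558,.145],80.4); st=manip.sense(); print(st["t"],st["tcp_pos"],st["force"],st["finger_gap"])
```

```text
line px [315 277] [322 393] tool y -27.5 23.1 mid -2.2 x -0.8 ((2.755326509475708, 50.581295013427734), 0.14618603885173798)
jaw now 80.40 delta mm [0.4 0.3 0.6] turn about tool z deg -0.00 q6 -1.486
12.9333 [0.64198716 0.05544897 0.14560947] [ 0.86344673 -0.07518425 -1.58374855] 0.15626470388145364
```

View pics/c7.png

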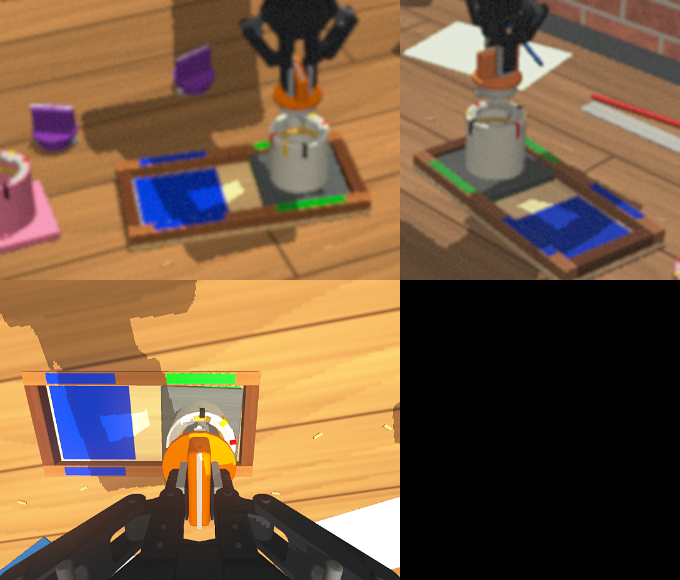

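View pics/w7.png

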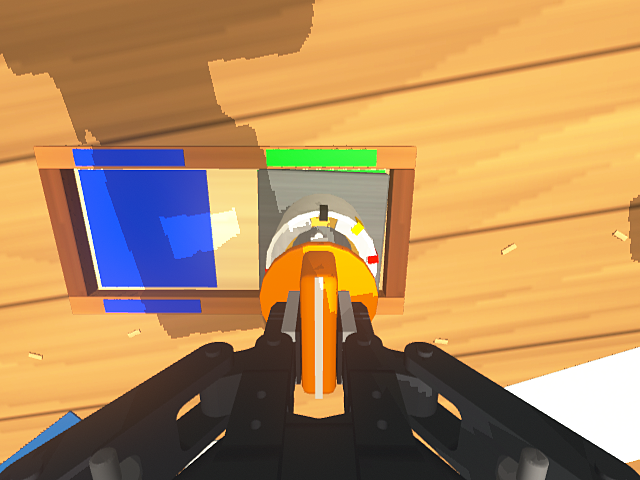

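The lid is over the pot. In the side and scene crops it sits above the mouth, and in the wrist view the white line runs to about v=398. My mask cut it at 394, so I'll remeasure and also triangulate with the fixed cameras.

```bash
sed -i 's/k\[255:394,312:327\]/k[255:430,312:327]/' h.py
python3 - <<'E'
from h import *
c=Cam("wrist"); 
for z in(.019,.022,.025): lid_in_tool(c,z)
print(c.img[270:282,319], c.img[388:404,319])
# rim arc visible: fit circle w/ known radius 34 from white pixels outer edge
m=c.mask((0,0,200),(180,40,255)); k=np.zeros_like(m); k[195:300,262:382]=255; m&=k
hull=cv2.convexHull(np.argwhere(m)[:,::-1].astype(np.int32))[:,0]
W=np.array([c.plane(p,.084)[:2] for p in hull])*1000
from scipy.optimize import least_squares
up=hull[:,1]<262
r=least_squares(lambda q:np.hypot(*(W[up]-q).T)-34.0,[641,56],loss='soft_l1'); print("pot",r.x,np.abs(r.fun).max(),up.sum())
# cap front arc, at lid height: tool z = TCP+0.022-0.032
t,rr=tool(); zc=t[2]+.022-.032
o=max(blobs(c.mask((5,180,100),(24,255,255))[:430]&255,200),key=lambda b:b[0])[3]
hull=cv2.convexHull(np.argwhere(o)[:,::-1].astype(np.int32))[:,0]; hull=hull[hull[:,1]<300]
W=np.array([c.plane(p,zc)[:2] for p in hull])*1000
r=least_squares(lambda q:np.hypot(*(W-q).T)-28.0,[641,56],loss='soft_l1'); print("cap",r.x,np.abs(r.fun).max(),len(hull),t, "in tool",rr.inv().apply(np.append(r.x/1000,t[2])-t))
E
```

```text
line px [315 277] [322 398] tool y -26.5 27.4 mid 0.4 x -0.9 ((53.97921371459961, 2.8837056159973145), 89.90397644042969)
line px [315 277] [322 398] tool y -27.8 24.8 mid -1.5 x -0.9 ((52.58675765991211, 2.8093173503875732), 89.90396118164062)
line px [315 277] [322 398] tool y -29.1 22.1 mid -3.5 x -0.9 ((51.19430160522461, 2.7349283695220947), 89.90396118164062)
[[205 101  24]
 [205  99  21]
 [203  99  22]
 [208  99  19]
 [229 110  13]
 [251 125   0]
 [250 133  40]
 [243 246 224]
 [255 255 255]
 [236 222 199]
 [237 223 200]
 [236 223 201]] [[230 218 194]
 [230 219 195]
 [230 218 194]
 [229 218 194]
 [230 218 194]
 [229 218 194]
 [229 218 193]
 [229 218 194]
 [229 218 194]
 [228 221 200]
 [235 212 181]
 [249 182  85]
 [249 189  98]
 [248 189 100]
 [248 189 100]
 [248 189 100]]
pot [641.7934441   56.38243437] 0.6982275982015835 18
cap [635.8804048  55.6993732] 2.439380720101134 16 [0.64211817 0.0554457  0.14565638] in tool [-7.90364650e-04 -6.19268630e-03 -5.58710996e-06]
```

```bash
python3 - <<'E'
from h import *
from scipy.optimize import least_squares
c=Cam("wrist"); t,rr=tool()
o=max(blobs(c.mask((5,180,100),(24,255,255)),200),key=lambda b:b[0])[3]
hull=cv2.convexHull(np.argwhere(o)[:,::-1].astype(np.int32))[:,0]; print(hull.tolist())
for vm in(262,275,290):
  for zt in(.014,.021):
    h=hull[hull[:,1]<vm]; zc=t[2]+.022-.053+zt
    W=np.array([rr.inv().apply(c.plane(p,zc)-t)[:2] for p in h])*1000
    r=least_squares(lambda q:np.hypot(*(W-q).T)-28.0,[0,0]); print(vm,zt,"cap in tool",r.x.round(2),np.abs(r.fun).max().round(2),len(h))
b=cv2.resize(c.img[190:410,240:400],(436,600),interpolation=cv2.INTER_NEAREST); cv2.imwrite("pics/w8.png",b[:,:,::-1])
for n in("scene","side"):
    k=Cam(n); p=k.proj([.6415,.056,.14]).astype(int); cr=k.img[p[1]-30:p[1]+50,p[0]-40:p[0]+40]; cv2.imwrite(f"pics/{n}8.png",cv2.resize(cr,(560,560),interpolation=cv2.INTER_NEAREST)[:,:,::-1])
E
python3 -c "
import cv2,numpy as np
a=cv2.imread('pics/scene8.png');b=cv2.imread('pics/side8.png');cv2.imwrite('pics/c8.png',cv2.resize(np.hstack([a,b]),(800,400)))"
```

```text
[[378, 296], [376, 310], [375, 314], [333, 391], [332, 392], [329, 393], [323, 394], [307, 393], [304, 392], [262, 315], [261, 311], [259, 298], [259, 294], [263, 278], [264, 275], [266, 271], [268, 268], [273, 261], [291, 241], [295, 237], [347, 237], [353, 243], [367, 266], [373, 276], [374, 279], [378, 294]]
262 0.014 cap in tool [ 0.8 -5.2] 0.86 5
262 0.021 cap in tool [ 0.99 -6.95] 1.03 5
275 0.014 cap in tool [-0.12 -4.56] 2.65 8
275 0.021 cap in tool [ 0.08 -6.11] 3.14 8
290 0.014 cap in tool [-0.57 -4.27] 2.12 12
290 0.021 cap in tool [-0.51 -5.55] 2.33 12
```

View pics/c8.png

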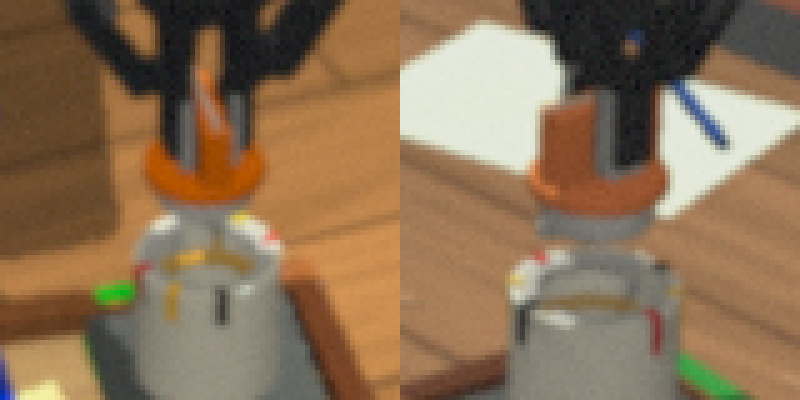

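View pics/w8.png

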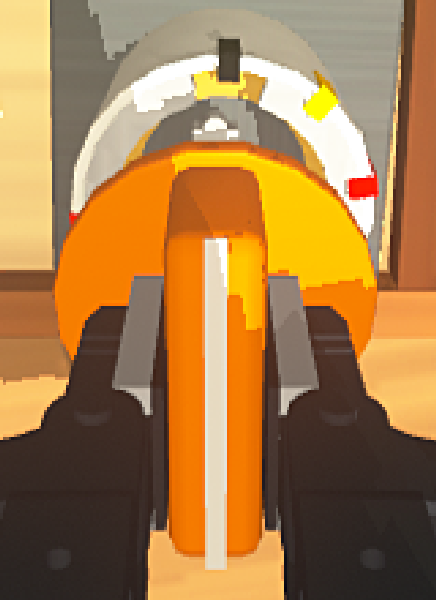

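Run:
```python
from h import *
c=Cam("wrist"); t,rr=tool()
f=lambda p,z:(rr.inv().apply(c.plane(p,t[2]+.022-.053+z)-t)*1000).round(2)
print("cap front",f((319,243.5),.014),f((319,244.5),.014), f((319,243.5),.021))
print("cap l/r @v289", f((261,289),.021),f((378.5,289),.021))
print("bar front top",f((319,276.5),.053)," bar back",f((319,398.5),.053)," bar front bottom",f((319,252),.021))
e=lambda p:c.proj(t+rr.apply(np.array(p)))
for yo in(0,-.0015,-.003): print(yo,"pred cap front",e([0,-.028+yo,.017]),"bar fr top",e([0,-.026+yo,-.022]),"bar back",e([0,.026+yo,-.022]),"front bottom bar",e([0,-.026+yo,.010]))
# upright check w/ fixed cams: cap widest/edges in side & scene
for n in("scene","side"):
    k=Cam(n); p=k.proj([.6415,.056,.14])
    m=k.mask((4,150,60),(16,255,255)); q=np.zeros_like(m); p=p.astype(int); q[p[1]-30:p[1]+40,p[0]-30:p[0]+30]=255
    b=max(blobs(m&q,20),key=lambda b:b[0]); P=np.argwhere(b[3])[:,::-1]; print(n,"extent",P.min(0),P.max(0))
    for yo in(0,-.0015,-.003):
        T=[]
        for a in np.linspace(0,6.28,60):
            for z in(.010,.017): T.append(k.proj(t+rr.apply([.028*np.cos(a),.028*np.sin(a)+yo,z])))
        T=np.array(T); print("  pred cap",yo,T.min(0).round(1),T.max(0).round(1))
```

```text
cap front [ -0.71 -27.94  16.96] [ -0.71 -27.46  16.96] [ -0.72 -30.14   9.96]
cap l/r @v289 [-27.52  -8.06  10.08] [26.76 -8.15  9.9 ]
bar front top [ -0.78 -27.89 -22.04]  bar back [ -0.74  25.19 -21.96]  bar front bottom [ -0.72 -26.17   9.96]
0 pred cap front [320.53445298 243.35610941] bar fr top [321.16320943 281.33905498] bar back [320.83521697 400.2198019 ] front bottom bar [320.61755402 252.32648172]
-0.0015 pred cap front [320.54092014 240.26363574] bar fr top [321.17390412 277.4627686 ] bar back [320.843645   397.16506382] front bottom bar [320.624521   249.13755519]
-0.003 pred cap front [320.54742381 237.15370194] bar fr top [321.18467728 273.5580432 ] bar back [320.85212789 394.09044266] front bottom bar [320.63152889 245.92990744]
scene extent [298 207] [357 273]
  pred cap 0 [316.1 229.7] [341.  246.4]
  pred cap -0.0015 [315.9 229.3] [340.8 246. ]
  pred cap -0.003 [315.8 229. ] [340.7 245.6]
side extent [332 179] [358 200]
  pred cap 0 [332.2 184. ] [361.5 200. ]
  pred cap -0.0015 [331.6 184.2] [360.9 200.2]
  pred cap -0.003 [331.  184.4] [360.2 200.4]
```

Run:
```python
from h import *
c=Cam("wrist"); t,rr=tool()
ctr=np.array([641.8,56.4])
sub=(slice(195,300),slice(260,390))
for nm,lo,hi,off in(("blk",(0,0,0),(180,255,60),0),("red",(0,180,120),(5,255,255),80),("yel",(26,200,180),(33,255,255),40)):
    m=np.zeros((480,640),np.uint8); m[sub]=c.mask(lo,hi)[sub]
    for a,ct,st,_ in blobs(m,12):
        p=c.plane(ct,.084)[:2]*1000; d=p-ctr; print(nm,a,ct.round(1),st,p.round(1),"r",np.hypot(*d).round(1),"pot -x yaw",(np.degrees(np.arctan2(d[1],d[0]))+off)%360)
```

```text
red 78 [372.4 257.4] [367 251  11  11] [642.7  87.8] r 31.4 pot -x yaw 168.4025174437019
red 12 [265.9 269.4] [265 268   4   5] [639.7  22.4] r 34.1 pot -x yaw 346.47926718802745
yel 88 [356.7 227.2] [351 221  12  13] [622.3  80.9] r 31.3 pot -x yaw 168.46507588119417
yel 48 [331.  248.6] [308 246  47  12] [633.   63.9] r 11.6 pot -x yaw 179.7127095629118
```

Run:
```python
from h import *
goto([.6419,.0570,.118],78.5)
```

```text
jaw now 80.43 delta mm [ 1.2 -0.7 27.5] turn about tool z deg 1.93 q6 -1.487
```

Request:
move_arm:
  deltas:
    - [[0.001, 0, 0.004, 1], [0.0014, -0.0004, 0.01, 2], [0.0014, -0.0004, 0.016, 2], [0.0014, -0.0004, 0.021, 2], [0.0014, -0.0004, 0.025, 2], [0.0014, -0.0004, 0.027, 2], [0.0014, -0.0004, 0.027, 2], [0.0014, -0.0004, 0.027, 2]]

```text
t: 14.0
tcp_pos: [0.6422, 0.0571, 0.1183]
tool_rot: [0.775, 0.632, -0.001, 0.002]
force: [0.4, 0.0, -1.5]
finger_gap: 0.156
```

Run:
```python
from h import *
P=[];
for i in range(3):
    c=Cam("wrist","w9"); s=manip.sense(); P.append(s["tcp_pos"])
print(np.array(P).round(4),s["force"],s["t"])
goto([.6419,.0570,.101],78.5)
for n in("scene","side"):
    k=Cam(n); p=k.proj([.6415,.056,.1]).astype(int); cr=k.img[p[1]-40:p[1]+40,p[0]-40:p[0]+40]; cv2.imwrite(f"pics/{n}9.png",cv2.resize(cr,(400,400),interpolation=cv2.INTER_NEAREST)[:,:,::-1])
cv2.imwrite('pics/c9.png',np.hstack([cv2.imread('pics/scene9.png'),cv2.imread('pics/side9.png')]))
b=cv2.resize(c.img[190:410,240:400],(436,600),interpolation=cv2.INTER_NEAREST); cv2.imwrite("pics/w9c.png",b[:,:,::-1])
```

```text
[[0.6424 0.0571 0.1186]
 [0.6425 0.0571 0.1187]
 [0.6425 0.0571 0.1188]] [ 0.12918693  0.64130486 -2.56718437] 14.15
jaw now 78.43 delta mm [-0.2 -0.6 17.8] turn about tool z deg -0.07 q6 -1.449
```

View pics/c9.png

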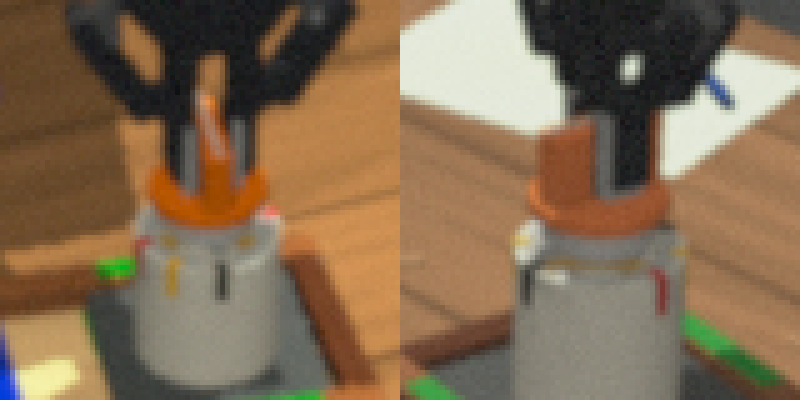

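View pics/w9c.png

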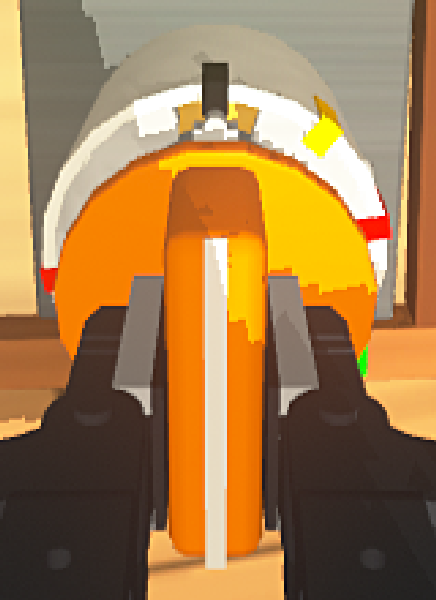

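The lug sits in line with the black mark and the cap is centred over the rim, with margins of 15 and 12 px left and right. Lowering slowly.

Request:
move_arm:
  deltas:
    - [[0, 0, 0.002, 0], [0, 0, 0.004, 0], [0, 0, 0.005, 0], [0, 0, 0.006, 0], [0, 0, 0.007, 0], [0, 0, 0.008, 0], [0, 0, 0.009, 0], [0, 0, 0.01, 0], [0, 0, 0.01, 0]]

```text
t: 15.0
tcp_pos: [0.6426, 0.057, 0.1087]
tool_rot: [0.775, 0.632, -0.0, 0.002]
force: [0.7, -0.2, -1.2]
finger_gap: 0.161
```

Request:
move_arm:
  deltas:
    - [[0, 0, 0.001, 0], [0, 0, 0.002, 0], [0, 0, 0.003, 0], [0, 0, 0.004, 0], [0, 0, 0.005, 0], [0, 0, 0.006, 0], [0, 0, 0.0065, 0], [0, 0, 0.007, 0], [0, 0, 0.007, 0]]

```text
t: 15.75
tcp_pos: [0.6426, 0.057, 0.1015]
tool_rot: [0.775, 0.632, -0.001, 0.002]
force: [0.5, 0.0, -2.2]
finger_gap: 0.158
```

No contact yet. Going down in half-millimetre steps.

Request:
move_arm:
  deltas:
    - [[0, 0, 0.0005, 0], [0, 0, 0.001, 0], [0, 0, 0.0015, 0], [0, 0, 0.0015, 0], [0, 0, 0.0015, 0]]

```text
t: 16.17
tcp_pos: [0.6427, 0.0569, 0.1013]
tool_rot: [0.775, 0.632, -0.0, 0.002]
force: [-2.0, -0.7, 5.4]
finger_gap: 0.154
```

Run:
```python
from h import *
c=Cam("wrist","w10"); s=manip.sense(); print(s["force"],s["tcp_pos"],s["ft_torque"],s["q"].round(3))
g=[]
for n in("scene","side"):
    k=Cam(n); p=k.proj([.6415,.056,.08]).astype(int); g.append(cv2.resize(k.img[p[1]-40:p[1]+40,p[0]-30:p[0]+30],(225,300),interpolation=cv2.INTER_NEAREST))
g.append(cv2.resize(c.img[190:410,240:400],(218,300)))
cv2.imwrite('pics/c10.png',np.hstack(g)[:,:,::-1])
```

```text
[-1.65692471 -0.37120202  5.79419869] [0.64264649 0.05699982 0.10130718] [0.06370394 0.23828478 0.05158111] [-0.083  0.722  1.488 -0.004  0.929 -1.449]
```

View pics/c10.png

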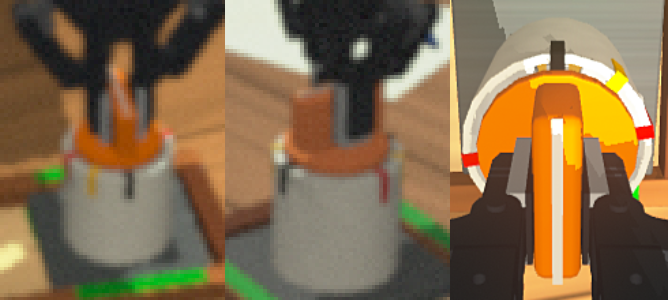

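The lid is seated: cap on the rim, bar in line with the black marks, and 7 N of contact. Turning clockwise about 30° first.

Request:
move_arm:
  deltas:
    - [[0, 0, 0, 2], [0, 0, 0, 4], [0, 0, 0, 7], [0, 0, 0, 10], [0, 0, 0, 13], [0, 0, 0, 16], [0, 0, 0, 19], [0, 0, 0, 22], [0, 0, 0, 25], [0, 0, 0, 28], [0, 0, 0, 30], [0, 0, 0, 30], [0, 0, 0, 30]]

```text
t: 17.4
tcp_pos: [0.6424, 0.0564, 0.1014]
tool_rot: [0.912, 0.411, -0.0, 0.002]
force: [-1.4, -3.5, -0.0]
finger_gap: 0.153
```

Run:
```python
from h import *
c=Cam("wrist","w11"); s=manip.sense(); print(s["t"],s["force"],s["tcp_pos"],s["ft_torque"],s["finger_gap"])
goto([.6426,.057,.101],38.5); lid_in_tool(c,.022)
cv2.imwrite("pics/w11c.png",cv2.resize(c.img[170:410,220:420],(500,600),interpolation=cv2.INTER_NEAREST)[:,:,::-1])
```

```text
17.45 [-0.34592553 -3.93143324  0.95849242] [0.6423421  0.05637559 0.10136084] [-0.52837139  0.22047022  0.11004048] 0.15725053387226182
jaw now 48.50 delta mm [ 0.6 -0.2  0.4] turn about tool z deg 10.00 q6 -0.926
line px [314 277] [322 398] tool y -27.3 25.4 mid -0.9 x -0.6 ((52.718910217285156, 2.8993544578552246), 89.79830169677734)
```

View pics/w11c.png

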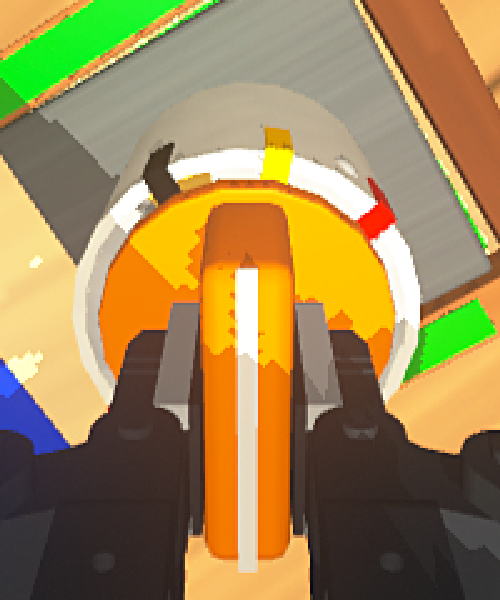

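The bar now points about 10° short of the yellow mark, which is at crop (277,165). Finishing the turn.

Request:
move_arm:
  deltas:
    - [[0.0002, 0, 0, 2], [0.0004, 0, 0, 4], [0.0004, 0, 0, 6], [0.0004, 0, 0, 8], [0.0004, 0, 0, 10], [0.0004, 0, 0, 10], [0.0004, 0, 0, 10], [0.0004, 0, 0, 10]]

```text
t: 18.12
tcp_pos: [0.6422, 0.0562, 0.1014]
tool_rot: [0.944, 0.33, -0.001, 0.003]
force: [-2.4, -4.1, 2.2]
finger_gap: 0.159
```

Run:
```python
from h import *
c=Cam("wrist","w12"); s=manip.sense(); print(s["t"],s["force"],s["tcp_pos"],s["ft_torque"],s["finger_gap"],s["qd"].round(3))
goto([.6426,.057,.101],38.5); lid_in_tool(c,.022)
m=c.mask((0,0,200),(180,40,255)); k=np.zeros_like(m); k[190:300,240:400]=255; m&=k
from scipy.optimize import least_squares
hull=cv2.convexHull(np.argwhere(m)[:,::-1].astype(np.int32))[:,0]
hull=hull[hull[:,1]<275]; W=np.array([c.plane(p,.084)[:2] for p in hull])*1000
r=least_squares(lambda q:np.hypot(*(W-q).T)-34.0,[641,56],loss='soft_l1'); print("pot",r.x,np.abs(r.fun).max(),len(hull)); ctr=r.x
t,rr=tool(); bar=rr.apply([0,1,0]); print("bar dir",np.degrees(np.arctan2(bar[1],bar[0]))%180)
sub=(slice(190,320),slice(240,400))
for nm,lo,hi,off in(("red",(0,180,120),(5,255,255),40),("yel",(26,200,180),(33,255,255),0),("blk",(0,0,0),(180,140,60),-40)):
    q=np.zeros((480,640),np.uint8); q[sub]=c.mask(lo,hi)[sub]
    for a,ct,st,_ in blobs(q,25):
        p=c.plane(ct,.084)[:2]*1000; d=p-ctr; print(nm,a,ct.round(1),"r",np.hypot(*d).round(1),"half dir",((np.degrees(np.arctan2(d[1],d[0]))+off)%180).round(1))
g=[]
for n in("scene","side"):
    kk=Cam(n,n+"12"); p=kk.proj([.6415,.056,.08]).astype(int); g.append(cv2.resize(kk.img[p[1]-40:p[1]+40,p[0]-30:p[0]+30],(225,300),interpolation=cv2.INTER_NEAREST))
g.append(cv2.resize(c.img[170:410,220:420],(250,300)))
cv2.imwrite('pics/c12.png',np.hstack(g)[:,:,::-1])
for a,ct,st,mm in blobs(c.mask((50,150,60),(70,255,255)),300):
    cn=max(cv2.findContours(mm.astype(np.uint8),cv2.RETR_EXTERNAL,cv2.CHAIN_APPROX_NONE)[0],key=len)[:,0]
    print("green",ct,cv2.minAreaRect(np.array([c.plane(p,.022)[:2] for p in cn],np.float32)*1000))
```

```text
18.1667 [-3.07449996 -5.15033373  1.58593022] [0.6421976  0.0561968  0.10137801] [-0.76953498  0.49325911  0.12581682] 0.15712869893645728 [ 0.001 -0.001 -0.001 -0.001  0.001  0.003]
jaw now 38.56 delta mm [ 0.8 -0.4  0.4] turn about tool z deg 0.06 q6 -0.752
line px [314 277] [322 398] tool y -27.2 25.5 mid -0.8 x -0.5 ((52.71888732910156, 2.930204391479492), 89.79582214355469)
pot [625.82491821  80.0904001 ] 1.0879595427026985 3
bar dir 128.55820429667025
red 185 [362.4 247. ] r 18.3 half dir 68.0
yel 138 [318.5 234.8] r 3.6 half dir 172.4
yel 27 [318.  246.2] r 4.0 half dir 86.5
green [255.49089437 183.66653177] ((582.0591430664062, 65.89697265625), (80.36293029785156, 11.96594524383545), 80.34757232666016)
green [403.95020747 294.22406639] ((704.6088256835938, 66.13912963867188), (38.88984298706055, 11.912811279296875), 80.27899932861328)
```

View pics/c12.png

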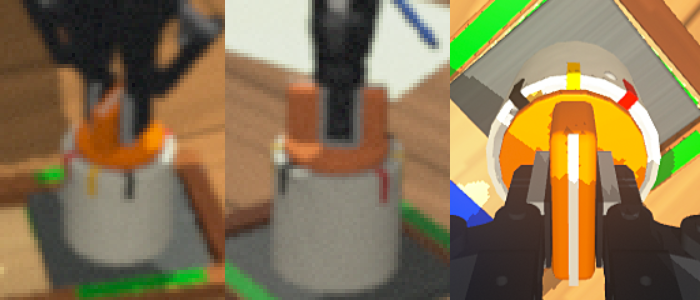

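The bar points straight at the yellow mark: mark u=318.5, white line u≈318. The cap is on the rim, the lid is gripped and the arm is at rest, so I'm handing in.

Run:
```python
from station import manip
print(manip.sign_off()); s=manip.sense(); print(s["t"],s["tcp_pos"],s["finger_gap"],s["force"])
```

```text
the job is handed in; nothing more can be done
None
the job is handed in; nothing more can be done
```

I handed the job in at about t = 18.3 s, and no verdict is reported. The pot is at the green place, and the lid is seated, turned to the vent position and still gripped.

- **Pot:** I pushed it along the channel with closed fingers until its rim centre was within 1 mm of the green mark by the wrist camera. I left it about 3 mm short of the end stop rather than pressed against it, which is within the 9 mm allowed.
- **Lid insertion:** I gripped the bar at 40 N and lowered the lid with its bar over the black marks. At seating height I felt about 7 N of contact, and the pictures show the cap on the rim.
- **Turn:** I turned the lid 40° clockwise while holding it. The bar now lies on the yellow mark in the wrist view (white line at u≈318, mark at u=318.5). By pose it has turned 40 to 42° from the slots, because my two readings of the pot's yaw differ by about 2°.
- **Final state:** The arm was at rest and the fingers had not slipped on the lid. A side force of about 5 N remained on the tool.

**Checks that failed or disagreed:**
- The last rim-circle fit failed (only 3 usable points), so after the turn the pot's position rests on the pictures, the tool position and the lid's small play.
- One earlier cap fit suggested the lid was 4 to 6 mm off, but it was spoiled by the yellow inside the pot. A cleaner check gave under 1 mm.
- In my first move call I wrote millimetres instead of metres in one row. The speed cap kept it harmless.
- I planned paths clear of the bottle, jar and hull, and saw no contact with them, but I did not measure their positions again at the end.

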